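# Screw a jar's lid down snug in the jar holder

### The arm

A 6-joint arm with a two-finger parallel gripper is mounted at the origin on a cart in front of the work surface, level with it; the furniture and walls round the work are solid. World frame = base frame: x ahead of the robot, y to its left, z up, the work surface at z = 0. Lengths are in m, angles in rad, forces in N, time in s.
With the tool pointing down it reaches from about 0.3 to 0.825 m from the base axis. Payload 5.4 kg.
Tool frame: the origin (TCP) lies at the very end of the fingers, on their centre line; the grasp point (between the pads) lies 19 mm behind it; z points along the fingers, y is the line along which they close (so a half turn about z gives the same grasp; the last joint's range is limited). The gripper opens to 92 mm and grips with 3 to 60 N. Pads are 20 mm wide; open, the fingers measure 128 mm over their backs; the gripper's body (75 mm by 189 mm) begins 69 mm behind the grasp point.
Start: joints at [-1.325, 0.158, 1.597, -0, 1.386, -0.21], TCP at [0.253, -0.516, 0.215] pointing down, gripper open.
Joint ranges: [-2.91, 2.91], [-0.94, 2.29], [0.18, 2.7], [-1.29, 4.43], [0.17, 2.64], [-3, 3]. Speed limits (rad/s): [2.57, 2.57, 3.14, 3.14, 3.14, 3.14].

### API

Orientations are given as a unit quaternion [w, x, y, z].
In Python, from plant import * gives the robot as it stands.
- The arm moves only by the tool send_rows, never from a script. Its argument "plan" is text: rows parted by semicolons, each of 5 numbers parted by spaces: the shift along the tool's x, y, z normalised to -1 to 1, where 1 is 2 cm, then the turn about the tool's z normalised to -1 to 1, where 1 is 0.15 rad, then the finger opening in mm, from 0 to 91.9. A call has 1 to 10 rows; each row shifts and turns the commanded pose from where the row before left it, along the tool's axes as they then stand; what a row does not reach is not made up. A row lasts 1/10 s, in which the tool goes at most 50 mm and 8.59 degrees, less where a joint would pass 70% of its speed; a pose out of reach is approached as far as the arm can. A call with a number of a shift or a turn outside -1 to 1 is refused whole. A call with a gripper value outside its range is refused whole. The fingers move at their own pace and stop on an object; "force" is the grip in N (left out, the last holds). Time passes only in rows, so rows that do not move let the fingers close. It gives the time, the measured TCP pose, the force, the opening and the grip force at its end, in the units of the state.
- observe(): the state, without advancing time (a new reading comes with each control period).
- grab_frame(name): name is "side" or "top"; returns the picture (400x640x3 uint8, blue, green, red); there is no depth.
- calibration(name): a dict with "mtx" (3x3 intrinsics, pixels), "D" ([k1, k2, p1, p2, k3] as OpenCV has them; the pictures are not rectified), "pose" (4x4, takes a point from camera to world coordinates). Camera axes: x right, y up, looking along -z (the intrinsics and any distortion apply to the point x, -y, -z); pixel columns grow to the right and rows downward; lengths in m; the calibration is good to about 2 mm. A picture is of the moment at which its call begins. calibration takes no time and is no camera call.
- sign_off(): hands the job in; it is judged then, once.
The state is a dict: "clock": time; "qpos": joint angles; "joint_velocities": joint speeds; "joint_efforts": joint torques, N m; "tcp_pos": TCP position; "tool_rot": TCP orientation; "contact_force": force on the tool from outside, world axes, zero at the start; "torque": the same for the moment, N m; "grip_width": finger opening in m; "gripper_force": force on a finger pad.
Only numpy, scipy, OpenCV 4.12 (cv2) and the standard library are available. Lean on these libraries where they do the work, as an engineer would, in place of code of your own. Each camera call takes 0.05 s, during which the arm holds its last target. There are 200 camera calls.

### The job

Set the square white jar upright and fully down in the square recess of the wooden holder, gently, so that it cannot turn. Then screw its lid down (clockwise seen from above) until it is snug on its seal, about 0.4 N m of turning effort, but do not overtighten it: past 0.7 N m the seal is crushed. Leave the jar standing in the holder, let go of it, and do not push the other things about.

Things in the scene. Friction and masses are not known exactly. Their poses are not given: they have to be found in the camera images.
- jar_foot (a point): Centre of the underside of the loose square white ceramic jar. The square body is 58 x 58 mm and 64 mm high, faces along this frame's x and y (z up); its lowest 4 mm is 2.5 mm smaller all round. Above it a round shoulder (55 mm across) tapers to a neck 47 mm across from 75 mm up. The metal screw lid is already started on the neck.
- jar_middle (a point): Centre of the jar's square body, 32 mm above its underside; axes as jar_foot.
- lid_centre (a point): Centre of the round ribbed metal screw lid, half-way up (60 mm across, 24 mm high; its flat top lies 12 mm above this point). On the jar's axis, at the start 93 to 95 mm above the jar's underside; the space between lid and square body is 17 to 19 mm then, 17 to 18 mm when snug. Turning clockwise from above screws it down, 2 mm a turn. The frame turns with the lid, z up.
- lid_inside (a point): Hidden centre of the lid's inner top face, 9 mm above lid_centre; z up. The thread runs with about 0.05 N m of drag; once this face meets the seal, after 0.9 to 2.2 rad from the start (different each time, found by feel), the effort jumps to 0.12 N m and then rises by 0.8 N m per rad. Stop at 0.25 to 0.5 N m; a reading at standstill may lie up to 0.24 below that of turning. Let go, the lid eases back a little and stays snug.
- seal_top (a point): Centre of the top of the seal ring on the jar's rim, hidden inside the lid, 102 to 103 mm above the jar's underside (different each time). Snug means lid_inside 0.03 to 0.24 mm below it, far less than the measuring error.
- recess_floor (a point): Centre of the floor of the square recess in the wooden holder, a block 104 x 104 x 30 mm with a small screw head in each corner, fixed to the worktop. The recess is 62 x 62 mm (4 mm wider than the jar), 22 mm deep, with a 3 mm chamfer round its mouth, sides along this frame's x and y; its floor is 8 mm above the worktop, z up.
- salt_shaker: Bystander: white salt shaker, 43 mm across, 105 mm high; origin under its centre.
- black_lid_jar: Bystander: round glass jar with black lid, 66 mm across, 82 mm high; origin under its centre.
- garlic_a: Bystander: garlic bulb, 53 mm; origin under its centre.
- lemon: Bystander: lemon, 83 x 58 x 58 mm; origin under its centre.
- katori: Bystander: small steel bowl, 80 mm across, 34 mm high; origin under its centre.
- tea_spoon: Bystander: tea spoon lying flat, 138 x 27 x 13 mm, long axis x; origin under its centre.
- tea_strainer: Bystander: tea strainer lying flat, 73 x 187 x 32 mm; origin under its centre.
- jar: The jar with its lid, about 0.3 to 0.5 kg (same origin and axes as jar_foot). It may be lifted by its body or by its lid.
- holder: The wooden holder; origin at the centre of its underside, on the worktop, axes as recess_floor.

How it is judged:
By the outcome, as a careful person would: the job done as asked, in the order asked, and still so for the second after the job is handed in, with the robot touching nothing.
It also fails if it takes over 58 s, if anything falls off the work surface, if the arm or the gripper's body presses on something with over 40 N, if the wrist force passes 120 N, or if a joint passes its speed limit or range.

## Working session

There is one attempt and no reset: what is moved stays moved. The work goes in short steps, Python scripts to look and compute and a tool call to move; the robot and the scene stay as the last step left them, time stands still between calls to the robot, and variables do not carry over. Pictures are saved under pics/ and viewed, at most 10 in all, crops included, and the job is handed in when it is done.

Besides the shell and the picture viewer there is one more tool, called after ">>>" by a JSON object that holds its "fn" and its "kwargs", one argument or row to a line. send_rows: Moves the arm, as the interface text tells. Its arguments: {"type":"object","properties":{"plan":{"type":"string"},"force":{"type":"number"}},"required":["plan"]}

```bash
mkdir -p pics; python3 - <<'E'
from plant import *
import cv2
for n in("side","top"):
    cv2.imwrite(f"pics/{n}0.png",grab_frame(n)); c=calibration(n); print(n,c)
print(observe())
E
```

```text
side {'mtx': array([[462.92164949,   0.        , 323.22656368],
       [  0.        , 462.92164949, 195.21556202],
       [  0.        ,   0.        ,   1.        ]]), 'D': array([-0.00506653,  0.        ,  0.        ,  0.        ,  0.        ]), 'pose': array([[ 0.98433965,  0.12494248, -0.12435767,  0.49065627],
       [-0.17600251,  0.65682559, -0.73321434, -0.81371524],
       [-0.00992832,  0.74361921,  0.66852966,  0.83775182],
       [ 0.        ,  0.        ,  0.        ,  1.        ]])}
top {'mtx': array([[365.98363685,   0.        , 321.2384505 ],
       [  0.        , 365.98363685, 199.05571279],
       [  0.        ,   0.        ,   1.        ]]), 'D': array([-0.0739517,  0.       ,  0.       ,  0.       ,  0.       ]), 'pose': array([[-0.02546882,  0.99518778, -0.09461828,  0.52912707],
       [-0.99958127, -0.02665243, -0.01126655,  0.02143415],
       [-0.01373414,  0.09429171,  0.99544987,  0.98641934],
       [ 0.        ,  0.        ,  0.        ,  1.        ]])}
{'clock': 0.1, 'qpos': array([-1.32507845e+00,  1.58959818e-01,  1.59811983e+00,  4.08735316e-05,
        1.38619769e+00, -2.10123424e-01]), 'joint_velocities': array([ 0.00053206, -0.00213258, -0.00168011, -0.00027273,  0.00038466,
        0.00040591]), 'joint_efforts': array([-8.85396694e-04, -3.86504924e+01, -3.22958887e+01,  7.02118082e-02,
        3.39207589e-02, -4.07261416e-05]), 'tcp_pos': array([ 0.25296479, -0.51573335,  0.21372533]), 'tool_rot': array([-8.42567320e-04,  9.74138841e-01,  2.25948687e-01,  5.09261584e-06]), 'contact_force': array([-1.18812209,  0.07990473, -0.18044943]), 'torque': array([-0.02917188,  0.00957014,  0.02549117]), 'gripper_force': 0.0, 'grip_width': 0.09167758393068073}
```

View pics/side0.png

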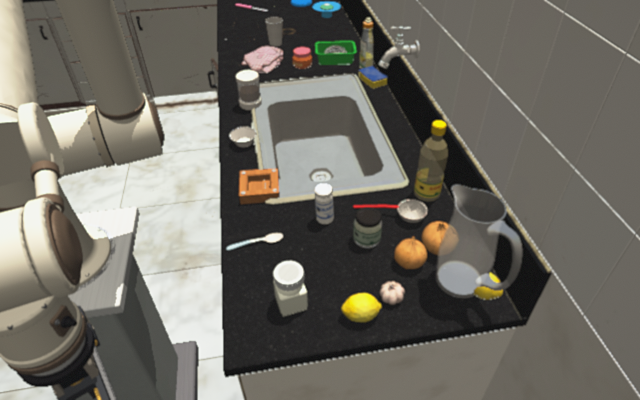

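View pics/top0.png

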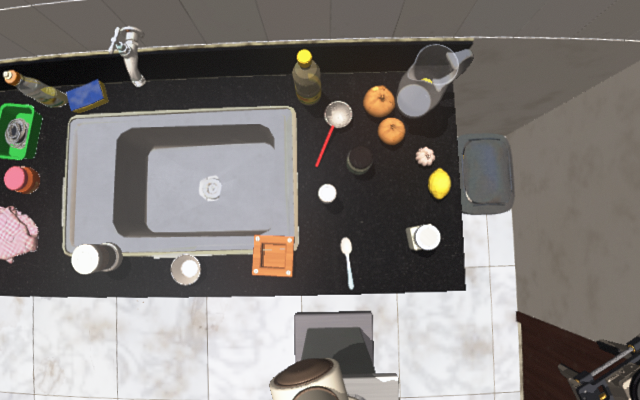

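The jar is at side (290,290) and top (425,237). The holder is at side (259,185) and top (273,256), with the spoon and shaker between them. Next I'll view enlarged crops in one montage.

```bash
python3 - <<'E'
import cv2,numpy as np
s=cv2.imread("pics/side0.png");t=cv2.imread("pics/top0.png")
def cr(im,x,y,w=66,h=50,k=6): return cv2.resize(im[y:y+h,x:x+w],None,fx=k,fy=k,interpolation=cv2.INTER_CUBIC)
A=np.vstack([np.hstack([cr(s,257,255,66,66,6),cr(s,226,160,66,66,6)])])
B=np.hstack([cr(t,392,212),cr(t,241,230)])
cv2.imwrite("pics/cs.png",A);cv2.imwrite("pics/ct.png",B);print(A.shape,B.shape)
E
```

```text
(396, 792, 3) (300, 792, 3)
```

View pics/cs.png

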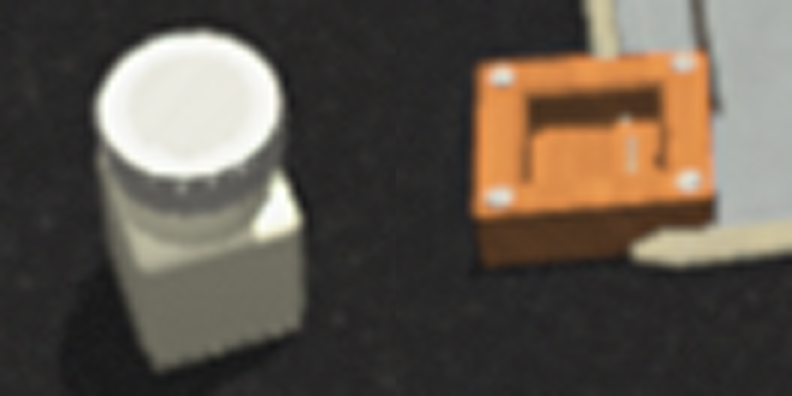

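View pics/ct.png

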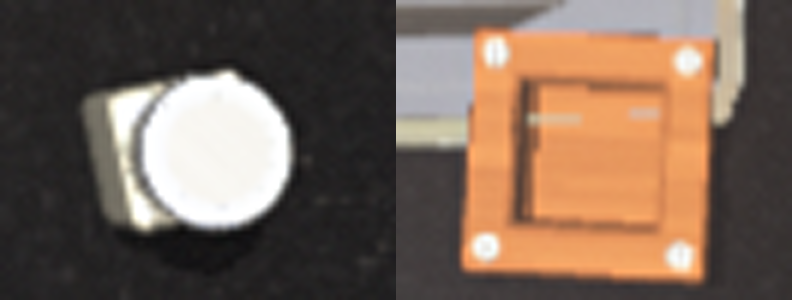

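Lid top centre is at crop (191,104) side and (217,152) top. The four holder screws and the body corners are clear in both views, so I'll fit models to them.

```bash
cat > m.py <<'E'
import numpy as np,cv2
from plant import calibration
from scipy.optimize import least_squares
F=np.diag([1,-1,-1.])
C={n:calibration(n) for n in("side","top")}
def proj(n,P):
    c=C[n];R=F@c["pose"][:3,:3].T;t=-R@c["pose"][:3,3]
    return cv2.projectPoints(np.asarray(P,float).reshape(-1,1,3),cv2.Rodrigues(R)[0],t,c["mtx"],c["D"])[0][:,0]
def px(uv,o,k=6): return (np.array(uv,float)+.5)/k-.5+np.array(o)
def tri(a,b):
    f=lambda p:np.r_[proj("side",p)[0]-a,proj("top",p)[0]-b]
    s=least_squares(f,[.4,0,.05]);return s.x,np.abs(s.fun).max()
def rz(a): return np.array([[np.cos(a),-np.sin(a),0],[np.sin(a),np.cos(a),0],[0,0,1]])
E
python3 - <<'E'
from m import *
so,to=(257,255),(392,212)
p,e=tri(px((191,104),so),px((217,152),to));print("lidtop",p.round(4),e)
# body corners
h=.029
bs={(1,-1,'t'):(148,268),}
S=px([(148,270),(300,216),(157,370),(302,328)],so)   # left-front top,right-front top,left bottom,right bottom
T=px([(108,96),(148,236),(84,104),(112,222)],to)     # +x+y top, -x+y top, bottoms
def cor(q,sx,sy,z): 
    hh=h if z>.01 else .0265
    return rz(q[2])@[sx*hh,sy*hh,z+q[3]]+[q[0],q[1],0]
import itertools
def f(q):
    # side view: near camera side = -y ; left = -x
    s=proj("side",[cor(q,-1,-1,.064),cor(q,1,-1,.064),cor(q,-1,-1,0),cor(q,1,-1,0)])-S
    t=proj("top",[cor(q,1,1,.064),cor(q,-1,1,.064),cor(q,1,1,0),cor(q,-1,1,0)])-T
    return np.r_[s.ravel(),t.ravel()]
r=least_squares(f,[p[0],p[1],0.2,0],loss='soft_l1');print("jar",r.x.round(4),f(r.x).round(1))
so,to=(226,160),(241,230)
A=px([(106,77),(288,63),(292,180),(102,197)],so)
B=px([(100,53),(292,61),(284,256),(90,247)],to)
print("top of scene side->top pairing")
# side TL=(-x,+y) TR=(+x,+y) BR=(+x,-y) BL=(-x,-y); top TL=(+x,+y) TR=(+x,-y) BR=(-x,-y) BL=(-x,+y)
P=[];
for i,j in((0,3),(1,0),(2,1),(3,2)):
    q,e=tri(A[i],B[j]);P.append(q);print(q.round(4),round(e,2))
P=np.array(P);print("holder",P.mean(0).round(4))
d=[P[1]-P[0],P[2]-P[3]];print([np.arctan2(v[1],v[0]).round(3) for v in d])
d=[P[0]-P[3],P[1]-P[2]];print([np.arctan2(-v[0],v[1]).round(3) for v in d],[np.linalg.norm(v).round(4) for v in d])
def tt(uv,z):
    s=least_squares(lambda q:proj("top",[q[0],q[1],z])[0]-uv,[.4,0]);return s.x.round(3)
print("shaker",tt((327,193),.105),"spoon",tt((346,243),.01),tt((351,288),.01),"lemon",tt((440,184),.03),"blk",tt((360,160),.08))
E
```

```text
lidtop [ 0.5167 -0.2225  0.1044] 0.8514415304519503
jar [ 0.5163 -0.2234  0.2246  0.001 ] [-1.3  0.4  0.4 -0.1  0.2  0.5 -0.4 -1.   0.1  0.3 -0.4 -0.6 -0.1 -0.
  0.4 -0.5]
top of scene side->top pairing
[0.4387 0.2076 0.0293] 0.45
[0.5224 0.2022 0.0291] 0.46
[0.5166 0.1182 0.0302] 0.28
[0.433  0.1234 0.0296] 0.39
holder [0.4776 0.1628 0.0296]
[np.float64(-0.065), np.float64(-0.061)]
[np.float64(-0.067), np.float64(-0.069)] [np.float64(0.0844), np.float64(0.0842)]
shaker [0.627 0.017] spoon [ 0.503 -0.03 ] [ 0.385 -0.04 ] lemon [ 0.652 -0.283] blk [ 0.711 -0.068]
```

>>> {"fn": "send_rows", "kwargs": {
  "plan": "0 0 0 -1 91.9;0 0 0 -1 91.9;0 0 0 -1 91.9;0 0 0 -1 91.9;0 0 0 -1 91.9;0 0 0 -1 91.9;0 0 0 -1 91.9;0 0 0 -1 91.9;0 0 0 -1 91.9;0 0 0 -1 91.9",
  "force": 50
}}

```text
clock: 1.1
tcp_pos: [0.253, -0.5159, 0.214]
tool_rot: [-0.0, 0.556, 0.831, 0.0]
contact_force: [-0.3, -0.2, -0.2]
grip_width: 0.0919
gripper_force: 0.0
```

>>> {"fn": "send_rows", "kwargs": {
  "plan": "0 0 0 -1 91.9;0 0 0 -1 91.9;0 0 0 -1 91.9;0 0 0 -1 91.9;0 0 0 -0.2 91.9;0 0 0 0 91.9"
}}

```text
clock: 1.7
tcp_pos: [0.253, -0.516, 0.2143]
tool_rot: [-0.0, 0.275, 0.961, 0.0]
contact_force: [-0.9, 0.5, 0.4]
grip_width: 0.0919
gripper_force: 0.0
```

```bash
cat > st.py <<'E'
import sys,numpy as np
from plant import *
from scipy.spatial.transform import Rotation as R
o=observe();q=o["tool_rot"];M=R.from_quat(np.r_[q[1:],q[0]]).as_matrix()
print("t",round(o["clock"],2),"tcp",o["tcp_pos"].round(4),"th",round(np.arctan2(M[1,0],M[0,0]),4),"z",M[:,2].round(3),"q",o["qpos"].round(3))
print("F",o["contact_force"].round(2),"M",o["torque"].round(3),"w",round(o["grip_width"],4),o["gripper_force"])
if len(sys.argv)>3: print("tool units",(M.T@(np.array(sys.argv[1:4],float)-o["tcp_pos"])/.02).round(3))
E
python3 st.py 0.5165 -0.223 0.20
```

```text
t 1.7 tcp [ 0.253  -0.516   0.2143] th 2.5834 z [-0.     0.001 -1.   ] q [-1.325  0.159  1.597 -0.     1.386 -2.338]
F [-0.94  0.46  0.44] M [ 0.018 -0.14  -0.001] w 0.0919 0.0
tool units [-3.414 19.405  0.72 ]
```

>>> {"fn": "send_rows", "kwargs": {
  "plan": "-0.17 0.97 0 0 91.9;-0.17 0.97 0 0 91.9;-0.17 0.97 0 0 91.9;-0.17 0.97 0 0 91.9;-0.17 0.97 0 0 91.9;-0.17 0.97 0 0 91.9;-0.17 0.97 0 0 91.9;-0.17 0.97 0 0 91.9;-0.17 0.97 0 0 91.9;-0.17 0.97 0 0 91.9"
}}

```text
clock: 2.7
tcp_pos: [0.3852, -0.3677, 0.2146]
tool_rot: [0.0, 0.275, 0.961, 0.0]
contact_force: [0.3, -0.7, -0.2]
grip_width: 0.0917
gripper_force: 0.0
```

>>> {"fn": "send_rows", "kwargs": {
  "plan": "-0.17 0.97 0 0 91.9;-0.17 0.97 0 0 91.9;-0.17 0.97 0 0 91.9;-0.17 0.97 0 0 91.9;-0.17 0.97 0 0 91.9;-0.17 0.97 0 0 91.9;-0.17 0.97 0.2 0 91.9;-0.17 0.97 0.2 0 91.9;-0.17 0.97 0.3 0 91.9;0 0 0 0 91.9"
}}

```text
clock: 3.7
tcp_pos: [0.5031, -0.2343, 0.1996]
tool_rot: [-0.001, 0.274, 0.962, 0.001]
contact_force: [-1.2, -0.8, -0.4]
grip_width: 0.0916
gripper_force: 0.0
```

```bash
python3 st.py 0.5165 -0.223 0.076; python3 - <<'E'
from m import *
from plant import *
a=grab_frame("side");b=grab_frame("top")
cr=lambda im,x,y,w,h:cv2.resize(im[y:y+h,x:x+w],None,fx=4,fy=4,interpolation=cv2.INTER_CUBIC)
cv2.imwrite("pics/p1.png",np.hstack([cr(a,240,210,100,120),cr(b,375,180,100,120)]))
print(proj("side",observe()["tcp_pos"]),proj("top",observe()["tcp_pos"]))
E
```

```text
t 3.7 tcp [ 0.5031 -0.2343  0.1996] th 2.5871 z [-0.001  0.002 -1.   ] q [-6.540e-01  1.200e-01  1.670e+00  1.000e-03  1.354e+00 -1.671e+00]
F [-1.18 -0.83 -0.44] M [ 0.059 -0.119 -0.031] w 0.0916 0.0
tool units [-0.287  0.825  6.181]
[[277.65661135 245.94592922]] [[446.82589716 242.83681518]]
```

View pics/p1.png

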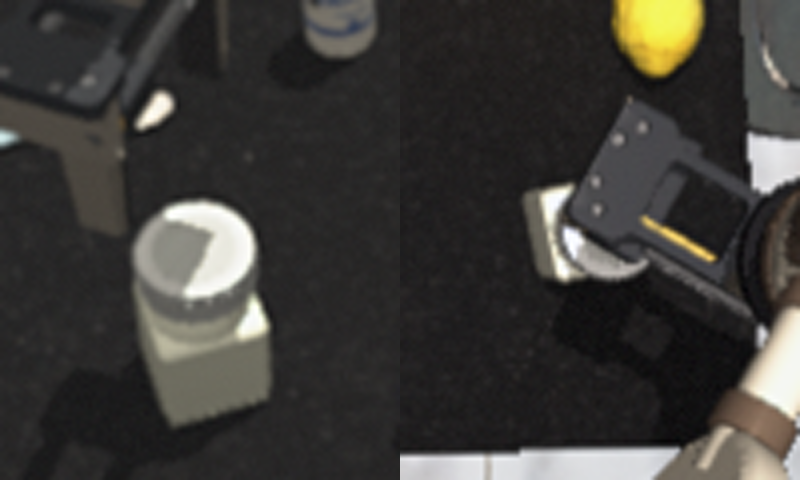

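The finger tips straddle the point at side (279,245), which matches the projected TCP. I'll close the remaining offset and then descend.

>>> {"fn": "send_rows", "kwargs": {
  "plan": "-0.29 0.83 0 0 91.9;0 0 0.5 0 91.9;0 0 0.9 0 91.9;0 0 0.9 0 91.9;0 0 0.9 0 91.9;0 0 0.9 0 91.9;0 0 0.9 0 91.9;0 0 0.5 0 91.9;0 0 0.3 0 91.9;0 0 0 0 91.9"
}}

```text
clock: 4.8
tcp_pos: [0.5155, -0.2263, 0.0839]
tool_rot: [-0.001, 0.275, 0.962, 0.0]
contact_force: [0.3, 0.0, 0.4]
grip_width: 0.0922
gripper_force: 0.0
```

```bash
python3 st.py 0.5165 -0.223 0.075; python3 - <<'E'
from m import *
from plant import *
a=grab_frame("side")
cv2.imwrite("pics/p2.png",cv2.resize(a[220:340,230:350],None,fx=5,fy=5,interpolation=cv2.INTER_CUBIC))
E
```

```text
t 4.8 tcp [ 0.5155 -0.2263  0.0839] th 2.5852 z [-0.001  0.001 -1.   ] q [-0.628  0.265  1.745 -0.     1.132 -1.643]
F [0.26 0.   0.42] M [ 0.05  -0.121 -0.002] w 0.0922 0.0
tool units [0.041 0.166 0.447]
```

View pics/p2.png

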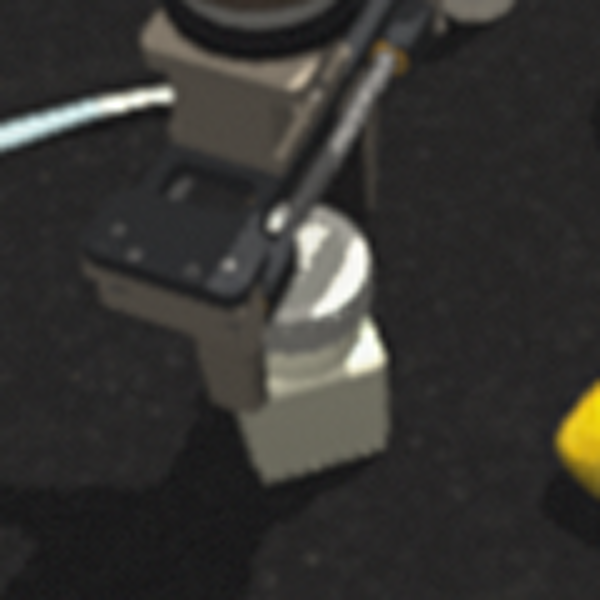

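Fingers straddle the lid with its near rim visible at crop (310,330), and there is no contact. I'll finish the descent and close.

>>> {"fn": "send_rows", "kwargs": {
  "plan": "0.04 0.17 0.45 0 91.9;0 0 0 0 75;0 0 0 0 66;0 0 0 0 62;0 0 0 0 58;0 0 0 0 54;0 0 0 0 54;0 0 0 0 54",
  "force": 20
}}

```text
clock: 5.65
tcp_pos: [0.5173, -0.2233, 0.0758]
tool_rot: [0.0, 0.274, 0.962, -0.0]
contact_force: [-1.6, -1.2, 1.2]
grip_width: 0.0594
gripper_force: 20.0
```

```bash
python3 st.py 0.5165 -0.223 0.075
```

```text
t 5.65 tcp [ 0.5173 -0.2233  0.0758] th 2.5857 z [ 0.    -0.001 -1.   ] q [-6.220e-01  2.760e-01  1.750e+00 -1.000e-03  1.115e+00 -1.636e+00]
F [-1.57 -1.18  1.19] M [-0.282  0.062  0.058] w 0.0594 20.000208914279938
tool units [ 0.041 -0.006  0.042]
```

>>> {"fn": "send_rows", "kwargs": {
  "plan": "0 0 0 0 54;0 0 -0.2 0 54;0 0 -0.5 0 54;0 0 -0.8 0 54;0 0 -0.8 0 54;0 0 -0.8 0 54;0 0 -0.8 0 54;0 0 -0.8 0 54;0 0 -0.5 0 54;0 0 0 0 54",
  "force": 40
}}

```text
clock: 6.65
tcp_pos: [0.5181, -0.2232, 0.1812]
tool_rot: [0.001, 0.274, 0.962, -0.0]
contact_force: [-0.8, -0.5, -4.2]
grip_width: 0.0591
gripper_force: 40.0
```

```bash
python3 st.py 0.4776 0.1628 0.175; python3 - <<'E'
from m import *
from plant import *
a=grab_frame("side")
cv2.imwrite("pics/p3.png",cv2.resize(a[150:310,220:380],None,fx=3.7,fy=3.7,interpolation=cv2.INTER_CUBIC))
E
```

```text
t 6.65 tcp [ 0.5181 -0.2232  0.1812] th 2.586 z [ 0.003 -0.001 -1.   ] q [-0.621  0.155  1.668  0.     1.316 -1.636]
F [-0.83 -0.46 -4.17] M [ 0.044 -0.129  0.031] w 0.0591 39.99891936779022
tool units [11.899 15.33   0.28 ]
```

View pics/p3.png

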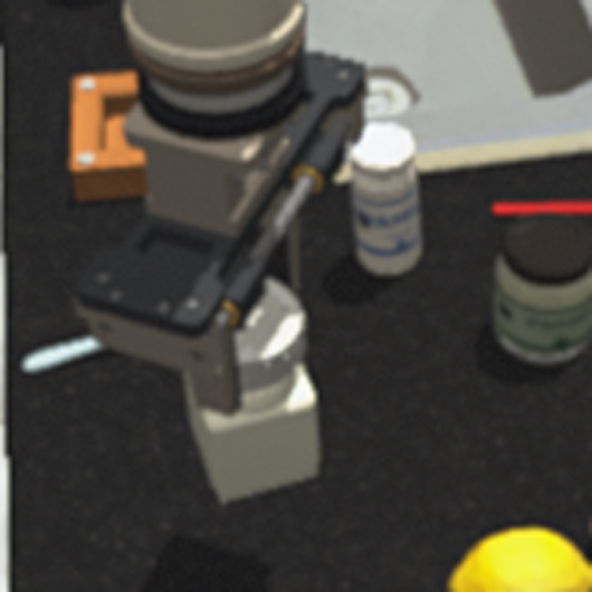

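The jar hangs upright in the gripper with its body clear of the worktop (shadow at crop (210,560)). Now I'll carry it to the holder.

>>> {"fn": "send_rows", "kwargs": {
  "plan": "0.2 0.26 0 0 54;0.4 0.52 0 0 54;0.6 0.77 0 0 54;0.6 0.77 0 0 54;0.6 0.77 0 0 54;0.6 0.77 0 0 54;0.6 0.77 0 0 54;0.6 0.77 0 0 54;0.6 0.77 0 0 54;0.6 0.77 0 0 54"
}}

```text
clock: 7.7
tcp_pos: [0.4979, -0.0455, 0.1795]
tool_rot: [-0.0, 0.274, 0.962, 0.0]
contact_force: [0.1, -0.1, -4.0]
grip_width: 0.0591
gripper_force: 40.0
```

>>> {"fn": "send_rows", "kwargs": {
  "plan": "0.6 0.77 0 0 54;0.6 0.77 0 0 54;0.6 0.77 0 0 54;0.6 0.77 0 0.3 54;0.6 0.77 0 0.3 54;0.6 0.77 0 0.3 54;0.6 0.77 0 0.3 54;0.6 0.77 0 0.3 54;0.6 0.7 0 0.3 54;0.5 0.6 0 0.15 54"
}}

```text
clock: 8.7
tcp_pos: [0.493, 0.1439, 0.1795]
tool_rot: [-0.0, 0.411, 0.911, 0.0]
contact_force: [-0.4, 1.2, -4.0]
grip_width: 0.059
gripper_force: 40.0
```

>>> {"fn": "send_rows", "kwargs": {
  "plan": "0 0 0 0 54;0 0 0 0 54"
}}

```text
clock: 8.9
tcp_pos: [0.4935, 0.1421, 0.1794]
tool_rot: [-0.0, 0.411, 0.912, -0.0]
contact_force: [-0.3, -0.6, -3.9]
grip_width: 0.0594
gripper_force: 40.0
```

```bash
python3 st.py 0.4776 0.1628 0.125
```

```text
t 8.9 tcp [0.4935 0.1421 0.1794] th 2.2956 z [-0. -0. -1.] q [ 0.045  0.029  1.807 -0.     1.306 -0.68 ]
F [-0.26 -0.57 -3.87] M [-0.036 -0.015  0.066] w 0.0594 39.9991375207901
tool units [1.3   0.093 2.721]
```

>>> {"fn": "send_rows", "kwargs": {
  "plan": "0.5 0.04 0 0 54;0.5 0.03 0 0 54;0.3 0.02 0.4 0 54;0 0 0.8 0 54;0 0 0.8 0 54;0 0 0.4 0 54;0 0 0 0 54;0 0 0 0 54"
}}

```text
clock: 9.7
tcp_pos: [0.4786, 0.1623, 0.1319]
tool_rot: [0.0, 0.412, 0.911, 0.0]
contact_force: [-0.1, -0.1, -4.7]
grip_width: 0.059
gripper_force: 40.0
```

```bash
python3 st.py 0.4776 0.1628 0.11; python3 - <<'E'
from m import *
from plant import *
a=grab_frame("side");b=grab_frame("top")
cr=lambda im,x,y,w,h:cv2.resize(im[y:y+h,x:x+w],None,fx=6,fy=6,interpolation=cv2.INTER_CUBIC)
cv2.imwrite("pics/p4.png",np.hstack([cr(a,222,130,66,90),cr(b,236,200,66,90)]))
E
```

```text
t 9.7 tcp [0.4786 0.1623 0.1319] th 2.2932 z [ 0.  0. -1.] q [ 0.087  0.059  1.875  0.     1.207 -0.635]
F [-0.12 -0.1  -4.66] M [-0.03  -0.082  0.007] w 0.059 39.99884784221649
tool units [ 0.054 -0.021  1.095]
```

View pics/p4.png

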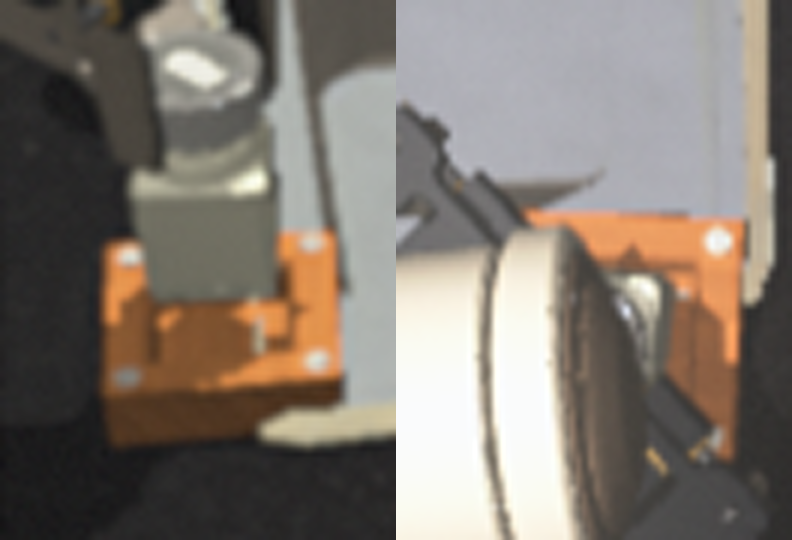

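The jar hangs over the recess: front face corners at side crop (132,195), (277,190), (152,301), (274,297). I'll compare these with the projection for an aligned jar.

```bash
python3 - <<'E'
from m import *
q0=np.array([.4786,.1623])
obs=np.array([(132,196),(277,191),(152,301),(274,298)])
def P(x,y,yaw,zf):
    o=[]
    for z,hh in((.064,.029),(.002,.0265)):
        for sx in(-1,1): o.append(rz(yaw)@[sx*hh,-hh,z+zf]+[x,y,0])
    return (proj("side",o)-[222,130]+.5)*6-.5
for yaw in(-.1,-.065,-.03,0): print(yaw,P(*q0,yaw,.0565).round(0).tolist())
f=lambda q:(P(q[0],q[1],q[2],.0565)-obs).ravel()
r=least_squares(f,[*q0,-.065]);print(r.x,r.fun.round(1))
E
```

```text
-0.1 [[128.0, 192.0], [266.0, 184.0], [152.0, 300.0], [273.0, 293.0]]
-0.065 [[130.0, 193.0], [268.0, 183.0], [154.0, 301.0], [275.0, 292.0]]
-0.03 [[133.0, 194.0], [271.0, 181.0], [156.0, 303.0], [277.0, 290.0]]
0 [[135.0, 195.0], [272.0, 179.0], [158.0, 304.0], [279.0, 289.0]]
[ 0.48095306  0.15900864 -0.12913706] [-0.1 -1.4 -7.  -1.5  3.9  2.3  3.5  0.7]
```

The yaw from hand-read corners is too loose, so I'll fit the front bottom edge by colour instead.

```bash
python3 - <<'E'
from m import *
from plant import *
im=grab_frame("side").astype(float)
sat=im[:,:,2]-im[:,:,0]   # R-B: low on jar, high on wood
pts=[]
for c in range(249,267):
    col=sat[170:190,c]; 
    k=np.argmax(np.diff(col)); lo=col[max(k-3,0):k].mean(); hi=col[k+2:k+4].mean(); m=(lo+hi)/2
    j=np.where((col[:-1]<m)&(col[1:]>=m))[0][0]; pts.append((c,170+j+(m-col[j])/(col[j+1]-col[j])))
pts=np.array(pts);print(pts[:,1].round(2));s=np.polyfit(pts[:,0],pts[:,1],1);print("slope",s)
# wood side edge for row profiles: left/right vertical edges of jar
for row in (163,166,169,172,175): print(row,sat[row,238:272].round(0).astype(int))
for yaw in(-.2,-.15,-.1,-.065,-.03):
    e=proj("side",[rz(yaw)@[sx*.0265,-.0265,.0565]+[.4786,.1623,0] for sx in(-1,1)]);d=e[1]-e[0];print(yaw,d[1]/d[0],e.mean(0))
E
```

```text
[181.   180.53 180.28 180.18 180.11 179.96 179.89 179.86 179.87 179.84
 179.8  179.85 179.87 179.82 179.79 179.7  179.47 179.46]
slope [-5.90876731e-02  1.95174215e+02]
163 [-1 -1  1  0  1  6 12 16 16 17 15 17 15 15 15 16 15 16 15 16 15 14 15 16
 16 15 15 14 14 12  5  0  0  1]
166 [ 0  0  1 -1  1  2 10 16 15 16 15 15 14 15 15 15 15 15 15 15 15 15 15 15
 15 14 15 15 15 13  3 -2 -2 -2]
169 [  0   3  13  20  24  26  23  16  13  14  16  15  16  15  14  14  14  14
  15  15  15  15  15  16  15  14  15  14  12  18  61 115 131 109]
172 [ 15  71 116 100  46  22  32  52  28  12  14  14  15  14  14  15  15  15
  15  14  14  14  14  15  14  15  15  13  11  21  76 142 152 145]
175 [ 15  72 128 151 149 148 150 139  75  21  11  14  15  15  15  14  14  14
  14  15  15  14  14  14  15  15  15  14  12  14  25  62 108 142]
-0.2 0.007219023193842865 [256.08622762 179.65826003]
-0.15 -0.02495074878688827 [256.58158004 179.65380068]
-0.1 -0.05686415828029305 [257.07888772 179.63366117]
-0.065 -0.07913960701521032 [257.42750307 179.61025902]
-0.03 -0.10142642520383736 [257.77604374 179.57922571]
```

Edge fit agrees in position and gives a yaw of about -0.10, slightly clockwise of the holder's -0.065. I'll turn it back a little and lower gently.

>>> {"fn": "send_rows", "kwargs": {
  "plan": "0.05 -0.02 0 -0.25 54;0 0 0.3 0 54;0 0 0.3 0 54;0 0 0.2 0 54;0 0 0.15 0 54;0 0 0.15 0 54;0 0 0 0 54"
}}

```text
clock: 10.55
tcp_pos: [0.4771, 0.1626, 0.109]
tool_rot: [-0.0, 0.394, 0.919, -0.0]
contact_force: [0.4, -0.5, -4.1]
grip_width: 0.0593
gripper_force: 40.0
```

```bash
python3 st.py 0.4776 0.1628 0.0835
```

```text
t 10.55 tcp [0.4771 0.1626 0.109 ] th 2.3307 z [-0.001 -0.    -1.   ] q [ 0.088  0.086  1.896  0.     1.161 -0.671]
F [ 0.42 -0.52 -4.06] M [ 0.007 -0.206  0.02 ] w 0.0593 39.998717308044434
tool units [-0.011  0.023  1.276]
```

Foot is near z 0.033, just above the mouth. I'll continue slowly.

>>> {"fn": "send_rows", "kwargs": {
  "plan": "0 0 0.12 0 54;0 0 0.12 0 54;0 0 0.1 0 54;0 0 0.1 0 54;0 0 0 0 54"
}}

```text
clock: 11.05
tcp_pos: [0.4783, 0.1625, 0.1015]
tool_rot: [0.001, 0.394, 0.919, 0.0]
contact_force: [-1.3, -1.0, -0.8]
grip_width: 0.0593
gripper_force: 40.0
```

>>> {"fn": "send_rows", "kwargs": {
  "plan": "0 0 0.1 0 54;0 0 0.1 0 54;0 0 0.1 0 54;0 0 0 0 54"
}}

```text
clock: 11.45
tcp_pos: [0.4765, 0.1627, 0.0937]
tool_rot: [-0.001, 0.394, 0.919, -0.0]
contact_force: [0.2, -0.3, -5.2]
grip_width: 0.0592
gripper_force: 40.0
```

```bash
python3 st.py 0.4776 0.1628 0.0835
```

```text
t 11.45 tcp [0.4765 0.1627 0.0937] th 2.3307 z [-0.002  0.    -1.   ] q [ 0.088  0.107  1.907  0.     1.13  -0.672]
F [ 0.21 -0.26 -5.22] M [-0.104 -0.245  0.01 ] w 0.0592 39.998794198036194
tool units [-0.036  0.043  0.507]
```

>>> {"fn": "send_rows", "kwargs": {
  "plan": "0 0 0.1 0 54;0 0 0.1 0 54;0 0 0.1 0 54;0 0 0.07 0 54;0 0 0 0 54"
}}

```text
clock: 11.95
tcp_pos: [0.4772, 0.1627, 0.087]
tool_rot: [-0.0, 0.394, 0.919, -0.0]
contact_force: [-0.5, -0.1, -4.3]
grip_width: 0.0593
gripper_force: 40.0
```

>>> {"fn": "send_rows", "kwargs": {
  "plan": "0 0 0.05 0 54;0 0 0.05 0 54;0 0 0 0 54"
}}

```text
clock: 12.25
tcp_pos: [0.4775, 0.1627, 0.0853]
tool_rot: [-0.0, 0.394, 0.919, -0.0]
contact_force: [0.2, -0.0, -5.0]
grip_width: 0.0592
gripper_force: 40.0
```

```bash
python3 st.py 0.4776 0.1628 0.0835
```

```text
t 12.25 tcp [0.4775 0.1627 0.0853] th 2.3308 z [-0. -0. -1.] q [ 0.088  0.12   1.911 -0.     1.11  -0.672]
F [ 0.21 -0.04 -4.99] M [-0.12  -0.036  0.027] w 0.0592 39.998706579208374
tool units [0.001 0.009 0.091]
```

>>> {"fn": "send_rows", "kwargs": {
  "plan": "0 0 0.04 0 54;0 0 0.04 0 54;0 0 0 0 54"
}}

```text
clock: 12.55
tcp_pos: [0.4777, 0.1626, 0.0841]
tool_rot: [0.0, 0.394, 0.919, 0.0]
contact_force: [-1.3, -0.9, -2.4]
grip_width: 0.059
gripper_force: 40.0
```

>>> {"fn": "send_rows", "kwargs": {
  "plan": "0 0 0.03 0 54;0 0 0 0 54"
}}

```text
clock: 12.75
tcp_pos: [0.4779, 0.1626, 0.0838]
tool_rot: [0.0, 0.394, 0.919, 0.0]
contact_force: [-1.7, -1.3, 0.9]
grip_width: 0.059
gripper_force: 40.0
```

```bash
python3 st.py 0.4776 0.1628 0.0835
```

```text
t 12.75 tcp [0.4779 0.1626 0.0838] th 2.3308 z [ 0.001 -0.    -1.   ] q [ 0.088  0.123  1.912 -0.     1.106 -0.672]
F [-1.68 -1.34  0.91] M [-0.299  0.133  0.028] w 0.059 40.00040352344513
tool units [ 0.018 -0.005  0.015]
```

Seated: TCP z is 0.0838, which is the grasp height plus the 8 mm floor, and the weight is now carried. I'll press on slightly, grip harder and start turning.

>>> {"fn": "send_rows", "kwargs": {
  "plan": "0 0 0.03 0 54;0 0 0 0 54;0 0 0 0 54",
  "force": 55
}}

```text
clock: 13.05
tcp_pos: [0.478, 0.1626, 0.0835]
tool_rot: [0.001, 0.394, 0.919, 0.0]
contact_force: [-2.3, -3.1, 5.5]
grip_width: 0.0591
gripper_force: 55.0
```

```bash
python3 st.py
```

```text
t 13.05 tcp [0.478  0.1626 0.0835] th 2.3309 z [ 0.001 -0.    -1.   ] q [ 0.088  0.124  1.912 -0.     1.105 -0.672]
F [-2.28 -3.1   5.48] M [-0.395  0.353 -0.066] w 0.0591 55.00192701816559
```

>>> {"fn": "send_rows", "kwargs": {
  "plan": "0 0 0.002 0.5 54;0 0 0.002 0.7 54;0 0 0.002 0.7 54;0 0 0.002 0.7 54;0 0 0.002 0.7 54;0 0 0.002 0.7 54"
}}

```text
clock: 13.65
tcp_pos: [0.4778, 0.1625, 0.0833]
tool_rot: [0.0, 0.65, 0.76, -0.0]
contact_force: [-3.8, -2.5, 7.0]
grip_width: 0.0591
gripper_force: 55.0
```

```bash
python3 st.py
```

```text
t 13.65 tcp [0.4778 0.1625 0.0833] th 1.7268 z [ 0.    -0.001 -1.   ] q [ 8.800e-02  1.240e-01  1.912e+00 -1.000e-03  1.106e+00 -6.700e-02]
F [-3.8  -2.5   7.04] M [-0.578  0.678  0.042] w 0.0591 54.99766767024994
```

>>> {"fn": "send_rows", "kwargs": {
  "plan": "0 0 0.001 0.7 54;0 0 0.001 0.7 54"
}}

```text
clock: 13.85
tcp_pos: [0.4777, 0.1625, 0.0833]
tool_rot: [0.0, 0.726, 0.688, -0.0]
contact_force: [-3.9, -3.6, 7.0]
grip_width: 0.0592
gripper_force: 55.0
```

```bash
python3 st.py
```

```text
t 13.85 tcp [0.4777 0.1625 0.0833] th 1.5168 z [ 0.    -0.001 -1.   ] q [ 8.800e-02  1.240e-01  1.912e+00 -1.000e-03  1.106e+00  1.430e-01]
F [-3.88 -3.61  6.99] M [-0.51   0.757  0.082] w 0.0592 54.99777853488922
```

>>> {"fn": "send_rows", "kwargs": {
  "plan": "0 0 0.001 0.7 54;0 0 0.001 0.7 54"
}}

```text
clock: 14.05
tcp_pos: [0.4775, 0.1624, 0.0832]
tool_rot: [0.0, 0.794, 0.608, -0.0]
contact_force: [-5.2, -3.7, 7.2]
grip_width: 0.0587
gripper_force: 55.0
```

```bash
python3 st.py
```

```text
t 14.05 tcp [0.4775 0.1624 0.0832] th 1.3071 z [-0.    -0.001 -1.   ] q [ 8.800e-02  1.240e-01  1.912e+00 -1.000e-03  1.106e+00  3.520e-01]
F [-5.16 -3.74  7.23] M [-0.559  0.924  0.261] w 0.0587 54.99794125556946
```

>>> {"fn": "send_rows", "kwargs": {
  "plan": "0 0 0.001 0.3 54"
}}

```text
clock: 14.15
tcp_pos: [0.4775, 0.1625, 0.0832]
tool_rot: [0.0, 0.807, 0.591, -0.0]
contact_force: [-5.5, -2.2, 7.9]
grip_width: 0.059
gripper_force: 55.0
```

```bash
python3 st.py
```

```text
t 14.15 tcp [0.4775 0.1625 0.0832] th 1.2634 z [-0.    -0.001 -1.   ] q [ 8.800e-02  1.240e-01  1.912e+00 -1.000e-03  1.106e+00  3.960e-01]
F [-5.47 -2.21  7.93] M [-0.57   0.859  0.232] w 0.059 55.002320408821106
```

>>> {"fn": "send_rows", "kwargs": {
  "plan": "0 0 0.001 0.5 54"
}}

```text
clock: 14.25
tcp_pos: [0.4773, 0.1624, 0.0831]
tool_rot: [0.0, 0.828, 0.56, -0.001]
contact_force: [-5.8, -3.8, 8.1]
grip_width: 0.0593
gripper_force: 55.0
```

```bash
python3 st.py
```

```text
t 14.25 tcp [0.4773 0.1624 0.0831] th 1.1893 z [-0.001 -0.001 -1.   ] q [ 8.800e-02  1.240e-01  1.912e+00 -1.000e-03  1.106e+00  4.700e-01]
F [-5.77 -3.79  8.06] M [-0.597  0.946  0.314] w 0.0593 55.00009059906006
```

>>> {"fn": "send_rows", "kwargs": {
  "plan": "0 0 0.001 0.4 54"
}}

```text
clock: 14.35
tcp_pos: [0.4773, 0.1625, 0.0831]
tool_rot: [0.0, 0.845, 0.535, -0.001]
contact_force: [-5.6, -2.7, 8.5]
grip_width: 0.0592
gripper_force: 55.0
```

```bash
python3 st.py
```

```text
t 14.35 tcp [0.4773 0.1625 0.0831] th 1.1291 z [-0.001 -0.001 -1.   ] q [ 8.800e-02  1.240e-01  1.912e+00 -1.000e-03  1.106e+00  5.310e-01]
F [-5.56 -2.67  8.47] M [-0.522  1.007  0.344] w 0.0592 55.00150144100189
```

Effort rises at about 0.8 N m per rad, so the lid is on the seal. One small step more.

>>> {"fn": "send_rows", "kwargs": {
  "plan": "0 0 0 0.35 54"
}}

```text
clock: 14.45
tcp_pos: [0.4772, 0.1625, 0.0831]
tool_rot: [0.0, 0.858, 0.513, -0.001]
contact_force: [-6.4, -3.5, 8.5]
grip_width: 0.0589
gripper_force: 55.0
```

```bash
python3 st.py
```

```text
t 14.45 tcp [0.4772 0.1625 0.0831] th 1.0773 z [-0.001 -0.001 -1.   ] q [ 8.900e-02  1.240e-01  1.912e+00 -1.000e-03  1.107e+00  5.820e-01]
F [-6.39 -3.46  8.5 ] M [-0.489  1.039  0.414] w 0.0589 55.001837611198425
```

>>> {"fn": "send_rows", "kwargs": {
  "plan": "0 0 0 0 58;0 0 0 0 64;0 0 0 0 72;0 0 0 0 80;0 0 0 0 91.9;0 0 0 0 91.9;0 0 0 0 91.9;0 0 0 0 91.9;0 0 -0.2 0 91.9;0 0 -0.3 0 91.9",
  "force": 20
}}

```text
clock: 15.45
tcp_pos: [0.4772, 0.1627, 0.0923]
tool_rot: [-0.0, 0.858, 0.513, -0.0]
contact_force: [0.3, 0.1, -0.6]
grip_width: 0.0921
gripper_force: 0.0
```

```bash
python3 st.py
```

```text
t 15.45 tcp [0.4772 0.1627 0.0923] th 1.0783 z [-0.001 -0.    -1.   ] q [0.088 0.11  1.907 0.    1.125 0.581]
F [ 0.3   0.14 -0.63] M [-0.036 -0.039  0.017] w 0.0921 0.0
```

>>> {"fn": "send_rows", "kwargs": {
  "plan": "0 0 -0.5 0 91.9;0 0 -1 0 91.9;0 0 -1 0 91.9;0 0 -1 0 91.9;0 0 -1 0 91.9;0 0 -1 0 91.9;0 0 -1 0 91.9;-0.5 0 0 0 91.9;-0.9 0 0 0 91.9;-0.9 0 0 0 91.9"
}}

```text
clock: 16.45
tcp_pos: [0.4548, 0.1213, 0.2216]
tool_rot: [-0.0, 0.858, 0.514, -0.0]
contact_force: [0.0, -0.2, -0.0]
grip_width: 0.092
gripper_force: 0.0
```

>>> {"fn": "send_rows", "kwargs": {
  "plan": "-0.9 0 0 0 91.9;-0.9 0 0 0 91.9;-0.9 0 0 0 91.9;-0.9 0 0 0 91.9;-0.9 0 0 0 91.9;-0.9 0 0 0 91.9;-0.9 0 0 0 91.9;0 0 0 0 91.9;0 0 0 0 91.9"
}}

```text
clock: 17.35
tcp_pos: [0.3959, 0.0111, 0.2218]
tool_rot: [-0.0, 0.858, 0.513, 0.0]
contact_force: [0.8, 0.9, -0.3]
grip_width: 0.0918
gripper_force: 0.0
```

```bash
python3 st.py; python3 - <<'E'
from m import *
from plant import *
a=grab_frame("side");b=grab_frame("top")
cr=lambda im,x,y,w,h:cv2.resize(im[y:y+h,x:x+w],None,fx=4,fy=4,interpolation=cv2.INTER_CUBIC)
cv2.imwrite("pics/p5.png",np.hstack([cr(a,222,120,100,120),cr(b,226,190,100,120)]))
print([(((proj(n,[.4776,.1628,.113])-o)+.5)*4-.5).round() for n,o in(("side",(222,120)),("top",(226,190)))])
E
```

```text
t 17.35 tcp [0.3959 0.0111 0.2218] th 1.0771 z [-0.  0. -1.] q [-0.28  -0.345  2.051  0.     1.436  0.214]
F [ 0.77  0.9  -0.31] M [ 0.002 -0.005 -0.001] w 0.0918 0.0
[array([[132., 147.]]), array([[167., 269.]])]
```

View pics/p5.png

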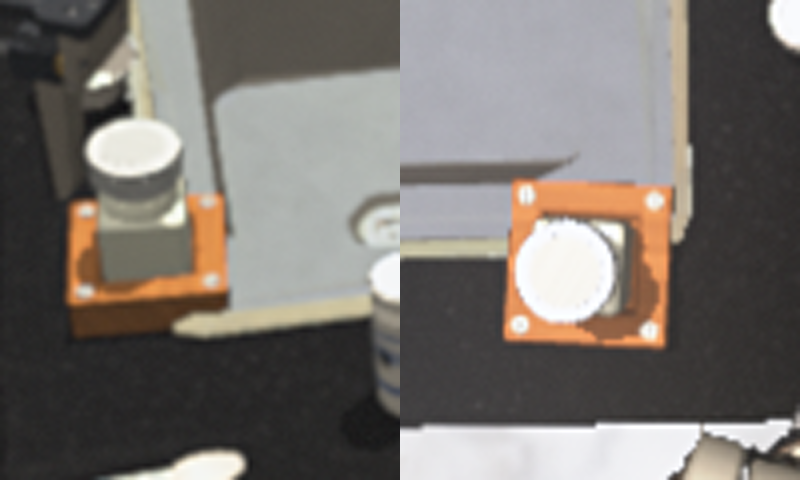

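The jar stands upright in the recess. Its lid top is at crop (133,147) side and (567,270) top, matching the seated prediction of (132,147) and (567,269). The gripper is clear, so I'll hand it in.

```bash
python3 -c "
from plant import *
print(sign_off())"
```

```text
the job is handed in; nothing more can be done
None
```

The jar is standing upright and fully down in the holder, its lid screwed to about 0.40 N m and released with the gripper clear; the job was handed in at about 17.4 s, and the hand-in returned no verdict.

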